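# Seal a glass data plate for purging

### The job

Take the amber glass data plate from the wooden rack and slide it fully down into the slot inside the open purge canister. Then set the clear bayonet lid into the canister's mouth and twist it clockwise (seen from above) to the yellow marks, 45 degrees in, halfway to the lock click at the red marks, and hold it there against its return spring: finish while still gripping the lid, without ever turning it to the click. Leave the other plates in the rack and do not disturb the other things on the table.

Things in the scene. Friction and masses are not known exactly. Their poses are not given: they have to be found in the camera images.
- canister: Fixed open canister, light grey with a dark rim, 96 mm across, 66 mm high, on a 124 mm square, 8 mm thick dark base plate. Origin on its axis at table height, z up; x is the direction of the lid's entry gaps (white stripes on its +x and -x sides) and of the plate slot. Seen from above, yellow marks lie 45 degrees clockwise of the white stripes, red marks 90 degrees clockwise.
- slot (a point): Centre of the plate slot's mouth, on the canister's axis 44 mm above the table; axes as the canister. The slot, in a white block inside the canister, is 52 mm long (canister x), 8 mm wide (y), 34 mm deep (floor 10 mm above the table), with a 2 mm chamfer.
- mouth (a point): Centre of the mouth at the rim, on the axis 66 mm above the table. Bore 73 mm between two lips 8 mm thick (58 to 66 mm high); gaps in the lips at canister +x and -x, about 20 mm wide, let the lid's lugs through; below the lips the bore is 86 mm. Inside, stops prevent more than about 6 degrees of anticlockwise turn from entry.
- yellow_mark (a point): One of the two yellow marks, on the rim's outer edge (48 mm from the axis, 66 mm high), 45 degrees clockwise of canister +x; the other lies opposite.
- amber_plate: Plate to load: amber glass 50 mm wide (its x), 6 mm thick (y), 86 mm tall (z), about 70 g; the top 26 mm is an orange grip strip of the same thickness, to grip across the 6 mm from above. Origin at the centre of its lower edge. It stands in one of the rack's three slots. Fully home in the canister its origin is 10 mm above the table and its top 96 mm, 30 mm above the rim.
- blue_plate: Bystander: plate of the same size with a blue grip strip; stays in the rack.
- grey_plate: Bystander: plate of the same size with a grey grip strip; stays in the rack.
- rack: Fixed light-wood rack 250 (x) x 50 (y) x 34 mm high, origin at the centre of its underside. Three slots in a row, centres at x = -75, 0, +75 mm, each 54 x 8 mm, floors 8 mm above the table: plates stand 94 mm high, their x along the rack's x.
- lid: Bayonet lid standing upright on the table, about 160 g, 90 mm tall. Origin on its axis at its bottom edge. Clear hollow dome 68 mm across, 58 mm high, open below (inside 60 mm across, 54 mm high: it goes over the plate). Two lugs at the bottom, on its +x and -x sides, 14 mm wide, 8 mm high, 80 mm over both. Black flange 84 mm across, 18 to 22 mm high, white pointers at +x and -x.
- lid_grip (a point): On the lid's axis 80 mm above its bottom, in the red grip bar: 56 mm long (lid x), 16 mm wide (y), from 58 mm (dome top) to 90 mm. The lid is the same after a half turn. It enters with its x along the canister's x, either way round; seated, the flange lies on the rim and the lid's origin is 48 mm above the table. Its turn is its x against the canister's x, clockwise from above.
- purge_ring (a joint): Turn (rad) of the spring ring in the canister that the lugs push clockwise. 0 at rest; about the lid's turn minus 0.1: 0.69 at the yellow marks, 1.48 at the lock. The spring gives 0.05 N m at 0, 0.12 at the yellow marks, and turns the lid back if let go. From 1.0 rad of lid turn spring catches resist too and click behind the lugs near 1.57.
- loupe: Bystander: black magnifier, 42 mm across, 40 mm high.
- tape_roll: Bystander: paper roll, 80 mm across, 20 mm high.
- pencil_pot: Bystander: dark steel pot, 76 mm across, 95 mm high.
- book: Bystander: blue book lying flat, 150 x 220 x 36 mm.
- hygrometer: Bystander: white round gauge, 60 mm across, 22 mm high.

How it is judged:
By the outcome, as a careful person would: the job done as asked, in the order asked, and still so for the second after the job is handed in, while the arm keeps its last pose, push and grip.
It also fails if it takes over 56 s, if anything falls off the work surface, if the arm or the gripper's body presses on something with over 40 N, if the wrist force passes 120 N, or if a joint passes its speed limit or range.

### The arm

A 7-joint arm with a two-finger parallel gripper is mounted at the origin on the work surface. World frame = base frame: x ahead of the robot, y to its left, z up, the work surface at z = 0. Lengths are in mm, angles in rad, forces in N, time in s.
With the tool pointing down it reaches from about 400 to 875 mm from the base axis. Payload 6.5 kg.
Tool frame: the origin (TCP) lies between the finger pads; the fingertips stand 22 mm ahead of it and the grasp point (between the pads) lies 3 mm ahead of it (bot.tip_extent is the z of the fingertips in the tool frame, in mm); z points along the fingers, y is the line along which they close (so a half turn about z gives the same grasp; the last joint's range is limited). The gripper opens to 88 mm and grips with 3 to 60 N. Pads are 18 mm wide; open, the fingers measure 123 mm over their backs; the gripper's body (75 mm by 187 mm) begins 45 mm behind the grasp point.
Start: joints at [-1.333, 0.536, -0.004, 1.538, 0.003, 1.067, -0.071], TCP at [194.441, 620.228, 260.716] pointing down, gripper open.
Joint ranges: [-2.7, 2.7], [-0.37, 2.16], [-1.27, 1.26], [0.24, 2.4], [-1.31, 4.45], [0.19, 1.91], [-2.76, 2.76]. Speed limits (rad/s): [2.39, 2.39, 3.14, 3.14, 3.14, 3.14, 3.14].

### API

Orientations are given as a unit quaternion [x, y, z, w].
In Python, from bench import bot gives the robot as it stands.
- The arm moves only by the tool apply_moves, never from a script. Its argument "increments" is a list of rows, each a list of 7 numbers: the closure in counts, from 0 (fully open) to 255 (shut), then the shift along the tool's x, y, z in mm, then the turn, a rotation vector about the tool's x, y, z in rad. In form: [[jaw, dx, dy, dz, ax, ay, az], ...]. A call has 1 to 10 rows; each row is the pose to reach, as a shift and turn from the pose commanded when the call began, along the tool's axes at that moment; what a row does not reach only later rows make up. A row lasts 1/12 s, in which the tool goes at most 41.7 mm and 7.16 degrees, less where a joint would pass 70% of its speed; a pose out of reach is approached as far as the arm can. A call with a gripper value outside its range is refused whole. The fingers move at their own pace and stop on an object; "squeeze" is the grip in N (left out, the last holds). Time passes only in rows, so rows that repeat a pose let the fingers close. It gives the time, the measured TCP pose, the force, the opening and the grip force at its end, in the units of the state.
- bot.state(): the state, without advancing time (a new reading comes with each control period).
- bot.camera(name): name is "scene" or "top" or "wrist"; returns a dict with "color" (400x640x3 uint8, red, green, blue), "depth" (400x640 float32, mm along the optical axis (not along the pixel's ray), 0 where there is no reading), "vertical_fov" (degrees; the focal length in pixels is half the picture's height over the tangent of half this angle, whatever the lens; pixels are square), "cx", "cy" (the principal point, pixels), "cam_to_world" (4x4, takes a point from camera to world coordinates). Camera axes: x right, y down, z forward; pixel columns grow to the right and rows downward; lengths in mm; the calibration is good to about 2 mm. A picture is of the moment at which its call begins.
- bot.close_job(): hands the job in; it is judged then, once.
Trained networks look in a picture, given as the dict that the camera call returned (one of the last four; its "shot" number tells which), for a name from the list of things; names that differ only in an ending like _2 or _b are one class to them, and where a whole thing is asked for, a point or a joint stands for the part that bears it (a point fixed in the world has none). Each returns a list of dicts, best first, with "score" (0 to 1); they miss things now and then, are a little off and sometimes report something else, mostly with a low value. They report only what shows in the picture. A call takes as long as a camera call.
- bot.spot_in(picture, name): "at" ([x, y, z] in mm, in the coordinates of the camera as it stood for that picture, good to about 4 mm: the middle of the surface that is visible of it).
- bot.silhouettes(picture, name): "pixels" (400x640 bool, what is visible of it).
- bot.spot_point(picture, name): "at" ([x, y, z] in mm, in the coordinates of the camera as it stood for that picture, good to about 4 mm: a listed point, or the origin of a listed thing).
The state is a dict: "time_s": time; "q": joint angles; "qvel": joint speeds; "joint_torque": joint torques, N m; "eef_pos": TCP position; "eef_rot": TCP orientation; "wrist_force": force on the tool from outside, world axes, zero at the start; "wrist_torque": the same for the moment, N m; "grip_width": opening from 0.0 (shut) to 1.0 (fully open); "grip_force": force on a finger pad.
Only numpy, scipy, OpenCV 4.12 (cv2) and the standard library are available. Lean on these libraries where they do the work, as an engineer would, in place of code of your own. Each camera call takes 0.05 s, during which the arm holds its last target. There are 200 camera calls.

## Working session

There is one attempt and no reset: what is moved stays moved. The work goes in short steps, Python scripts to look and compute and a tool call to move; the robot and the scene stay as the last step left them, time stands still between calls to the robot, and variables do not carry over. Pictures are saved under pics/ and viewed, at most 10 in all, crops included, and the job is handed in when it is done.

Besides the shell and the picture viewer there is one more tool, called after "Request:" in YAML: its name, and indented under it one key for each argument. apply_moves: Moves the arm, as the interface text tells. Its arguments: {"type":"object","properties":{"increments":{"type":"array"},"squeeze":{"type":"number"}},"required":["increments"]}

```bash
mkdir -p pics; ls
cat > h.py <<'E'
import numpy as np, cv2
from bench import bot
from scipy.spatial.transform import Rotation as R
def w(p,a):
    T=np.array(p["cam_to_world"]); return (T@np.r_[a,1])[:3]
def cloud(p,mask):
    f=200/np.tan(np.radians(p["vertical_fov"])/2)
    d=p["depth"]; v,u=np.nonzero(mask&(d>0)); z=d[v,u]
    P=np.c_[(u-p["cx"])*z/f,(v-p["cy"])*z/f,z,np.ones_like(z)]
    return (P@np.array(p["cam_to_world"]).T)[:,:3]
def px(p,X):
    T=np.linalg.inv(np.array(p["cam_to_world"])); c=(T@np.r_[X,1])[:3]
    f=200/np.tan(np.radians(p["vertical_fov"])/2)
    return c[:2]/c[2]*f+[p["cx"],p["cy"]]
def save(p,n): cv2.imwrite("pics/"+n,p["color"][:,:,::-1])
E
python3 - <<'E'
from h import *
s=bot.state();print(s,bot.tip_extent)
for c in ("top","scene"):
    p=bot.camera(c);save(p,c+"0.png");print(c,np.round(p["cam_to_world"],2).tolist(),p["vertical_fov"])
    for n in ["canister","slot","mouth","yellow_mark","amber_plate","blue_plate","grey_plate","rack","lid","lid_grip","loupe","tape_roll","pencil_pot","book","hygrometer"]:
        for r in bot.spot_point(p,n)[:2]: print(n,round(r["score"],2),np.round(w(p,r["at"])),np.round(px(p,w(p,r["at"]))))
E
```

```text
pics
{'time_s': 0.0, 'q': array([-1.3332413 ,  0.53718496, -0.00443233,  1.5388503 ,  0.00260042,
        1.06730592, -0.07116907]), 'qvel': array([-3.66495777e-05,  8.59127666e-04,  4.87177756e-04, -4.02602167e-04,
        5.69752623e-04,  1.50089069e-03,  3.30854755e-04]), 'joint_torque': array([-2.70355722e-04, -5.71011007e+01,  9.90759060e-01, -2.51592100e+01,
       -5.62568929e-02,  1.81370415e-02,  1.67154371e-04]), 'eef_pos': array([194.26418622, 619.69008501, 259.83582864]), 'eef_rot': array([ 1.51245998e-01,  9.88495771e-01, -8.68857868e-04, -6.65097979e-05]), 'wrist_force': array([-0.16798155, -0.65572306,  0.59238914]), 'wrist_torque': array([-0.01676383,  0.0130546 , -0.04170082]), 'grip_force': 0.0, 'grip_width': 1.0006146925713348} 22.0
top [[-0.02, -0.99, 0.15, 311.66], [-1.0, 0.02, -0.0, 28.66], [-0.0, -0.15, -0.99, 1961.81], [0.0, 0.0, 0.0, 1.0]] 42.24413301259543
canister 0.75 [514.   1.  -1.] [333. 221.]
slot 0.94 [511.  -3.  43.] [334. 221.]
slot 0.7 [554. -30.  66.] [341. 208.]
mouth 0.93 [515.  -3.  66.] [334. 219.]
blue_plate 0.71 [514.   2.  -0.] [333. 221.]

[... 938 characters left out ...]
291. 200.]
amber_plate 0.65 [608. 260.   5.] [352. 163.]
blue_plate 0.62 [453. 240.   5.] [311. 151.]
blue_plate 0.57 [560. -29.  61.] [292. 202.]
grey_plate 0.62 [530. 247.  14.] [331. 155.]
rack 0.58 [529. 253.   3.] [331. 157.]
rack 0.52 [760. 218.  -0.] [388. 189.]
lid 0.73 [ 520. -279.    2.] [229. 270.]
lid 0.47 [517.  -4.   0.] [286. 204.]
lid_grip 0.81 [ 521. -283.   80.] [223. 255.]
lid_grip 0.3 [ 759. -251.   -2.] [308. 306.]
loupe 0.61 [759.  71.   1.] [367. 220.]
tape_roll 0.9 [ 557. -473.   -1.] [187. 338.]
tape_roll 0.28 [527. 249.   4.] [330. 157.]
pencil_pot 0.67 [ 763. -250.    4.] [310. 305.]
book 0.58 [518. 532.   7.] [365. 114.]
hygrometer 0.6 [757. 220.   1.] [387. 188.]
```

```bash
python3 - <<'E'
import cv2
a=cv2.imread("pics/scene0.png")[100:340,150:450]; cv2.imwrite("pics/s1.png",cv2.resize(a,None,fx=2.5,fy=2.5,interpolation=cv2.INTER_CUBIC))
E
python3 - <<'E'
from h import *
p=bot.camera("scene")
for n in ["amber_plate","lid_grip"]:
    for r in bot.silhouettes(p,n)[:1]:
        P=cloud(p,r["pixels"]); print(n,r["score"],len(P),P.mean(0).round(),P.max(0).round(),P.min(0).round())
R0=R.from_quat(bot.state()["eef_rot"]).as_matrix();print(R0.round(3))
p=bot.camera("wrist");T=np.array(p["cam_to_world"]);print((R0.T@T[:3,:3]).round(2),R0.T@(T[:3,3]-bot.state()["eef_pos"]),p["vertical_fov"])
E
```

```text
amber_plate 0.78 220 [602. 256.  66.] [627. 266. 100.] [575. 250.  32.]
lid_grip 0.91 814 [ 533. -290.   55.] [ 564. -242.   95.] [ 455. -322.    0.]
[[-0.954  0.299  0.   ]
 [ 0.299  0.954 -0.   ]
 [-0.    -0.    -1.   ]]
[[ 0.   -0.97 -0.26]
 [ 1.    0.    0.  ]
 [ 0.   -0.26  0.97]] [  65.06708553    0.54831893 -123.61891417] 59.54300699160964
```

View pics/s1.png

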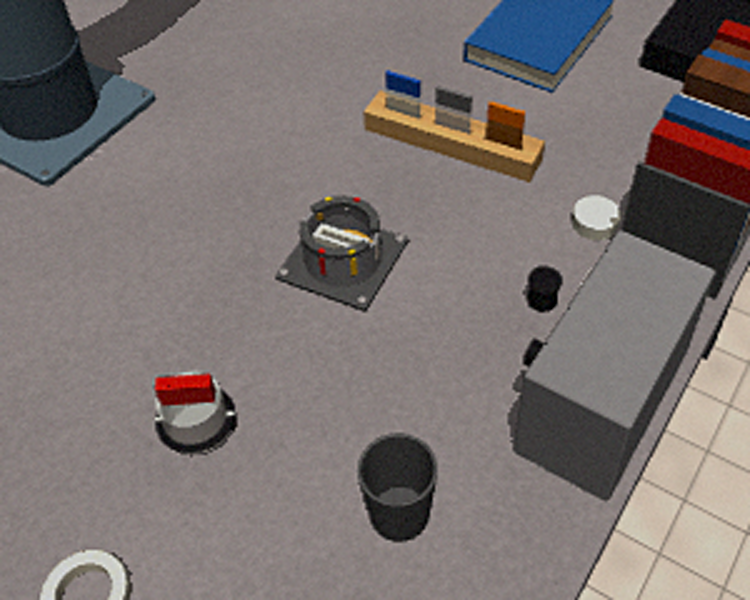

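The scene view shows the canister at crop pixel (342,240), the rack at (455,135) with the orange plate on the right at (505,120), and the lid at (193,410) with its red bar. These match the network positions. I'm moving over the amber plate.

Request:
apply_moves:
  increments:
    - [0,-40,-18,0,0,0,-0.05]
    - [0,-80,-36,0,0,0,-0.1]
    - [0,-118,-53,0,0,0,-0.15]
    - [0,-156,-70,0,0,0,-0.2]
    - [0,-194,-87,0,0,0,-0.24]
    - [0,-232,-104,0,0,0,-0.28]
    - [0,-270,-121,0,0,0,-0.32]
    - [0,-308,-138,0,0,0,-0.36]
    - [0,-346,-155,0,0,0,-0.4]
    - [0,-384,-172,0,0,0,-0.42]

```text
time_s: 2.63
eef_pos: [507.7, 342.4, 261.0]
eef_rot: [-0.059, 0.998, 0.0, 0.0]
wrist_force: [0.7, 0.4, 0.6]
grip_width: 1.002
grip_force: 0.0
```

```bash
cat >> h.py <<'E'
def go(xyz,yaw_y,tilt=False):
    "tool-frame shift and turn from the measured pose to world xyz with tool down, tool y at azimuth yaw_y (deg)"
    s=bot.state(); Rm=R.from_quat(s["eef_rot"]); a=np.radians(yaw_y)
    y=np.array([np.cos(a),np.sin(a),0]); z=np.array([0,0,-1.]); G=R.from_matrix(np.c_[np.cross(y,z),y,z])
    print("now",s["eef_pos"].round(1),"yaw_y",np.degrees(np.arctan2(*Rm.as_matrix()[1::-1,1])).round(2),"t",s["time_s"].round(2),"q7",s["q"][6].round(2),
      "shift",(Rm.inv().apply(np.array(xyz)-s["eef_pos"])).round(1),"turn",(Rm.inv()*G).as_rotvec().round(3))
E
python3 - <<'E'
from h import *
go([605,258,260],97)
E
```

```text
Traceback (most recent call last):
  File "h.py", line 20, in go
    print("now",s["eef_pos"].round(1),"yaw_y",np.degrees(np.arctan2(*Rm.as_matrix()[1::-1,1])).round(2),"t",s["time_s"].round(2),"q7",s["q"][6].round(2),
                                                                                                            ^^^^^^^^^^^^^^^^^
AttributeError: 'float' object has no attribute 'round'
```

```bash
sed -i 's/s\["time_s"\].round(2)/round(s["time_s"],2)/' h.py
python3 - <<'E'
from h import *
go([605,258,250],97)
E
```

```text
now [507.7 342.4 261. ] yaw_y 96.78 t 2.63 q7 1.02 shift [-86.6 -95.3  11. ] turn [ 0.     0.    -0.004]
```

Request:
apply_moves:
  increments:
    - [0,-29,-32,4,0,0,0]
    - [0,-58,-64,8,0,0,0]
    - [0,-87,-95,11,0,0,0]
    - [0,-87,-95,11,0,0,0]
    - [0,-87,-95,11,0,0,0]

```text
time_s: 3.05
eef_pos: [606.1, 255.8, 249.3]
eef_rot: [-0.055, 0.998, -0.001, 0.0]
wrist_force: [0.9, 0.7, 0.3]
grip_width: 1.003
grip_force: 0.0
```

```bash
cat > look.py <<'E'
from h import *
p=bot.camera("wrist");save(p,"w1.png")
for r in bot.spot_point(p,"amber_plate")[:1]: print(r["score"],w(p,r["at"]).round(1))
for r in bot.silhouettes(p,"amber_plate")[:1]:
    P=cloud(p,r["pixels"]); print(len(P),P.max(0).round(1),P.min(0).round(1))
    m=r["pixels"]; v,u=np.nonzero(m); print(u.min(),u.max(),v.min(),v.max())
    T=P[P[:,2]>88]; print(len(T)); q=cv2.minAreaRect(T[:,:2].astype(np.float32)); print(q, T.mean(0).round(1))
go([605,258,250],97)
E
python3 look.py
```

```text
0.83 [601.8 259.    3.6]
504 [626.3 264.4  95.3] [576.1 253.2  20.7]
312 319 144 213
449
((601.307861328125, 258.81573486328125), (50.235721588134766, 5.718556880950928), 6.663209438323975) [599.7 258.8  93.6]
now [602.6 261.6 249.7] yaw_y 96.79 t 3.2 q7 1.23 shift [-2.  -3.8 -0.3] turn [ 0.001 -0.001 -0.004]
```

View pics/w1.png

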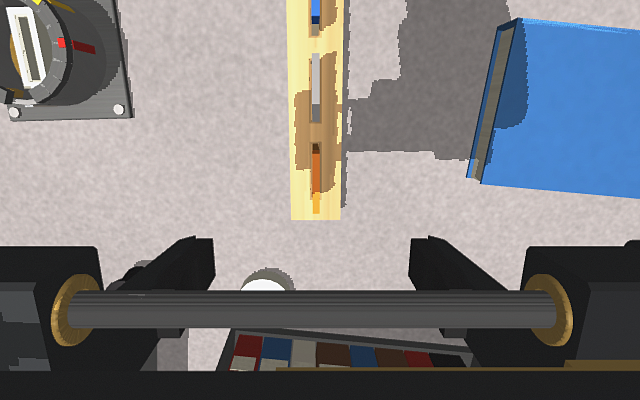

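The wrist view shows the amber plate edge-on at (316,180), between the fingers at x≈200 and x≈420. Its fit is centre (601.3, 258.8), angle 6.7°. Descending.

Request:
apply_moves:
  increments:
    - [0,1.6,-2.6,30,0,0,0]
    - [0,1.6,-2.6,60,0,0,0]
    - [0,1.6,-2.6,90,0,0,0]
    - [0,1.6,-2.6,110,0,0,0]
    - [0,1.6,-2.6,120,0,0,0]
    - [0,1.6,-2.6,120,0,0,0]
    - [0,1.6,-2.6,120,0,0,0]

```text
time_s: 3.78
eef_pos: [602.2, 258.2, 130.5]
eef_rot: [-0.059, 0.998, 0.0, 0.0]
wrist_force: [0.2, 0.0, 0.0]
grip_width: 1.002
grip_force: 0.0
```

Run:
```python
from h import *
go([601.3,258.8,91],96.66)
```

```text
now [602.2 258.2 130.5] yaw_y 96.75 t 3.78 q7 1.23 shift [ 0.8  0.6 39.5] turn [0.001 0.    0.002]
```

Request:
apply_moves:
  increments:
    - [0,0.8,0.6,20,0,0,0]
    - [0,0.8,0.6,35,0,0,0]
    - [0,0.8,0.6,39.5,0,0,0]
    - [100,0.8,0.6,39.5,0,0,0]
    - [200,0.8,0.6,39.5,0,0,0]
    - [225,0.8,0.6,39.5,0,0,0]
    - [255,0.8,0.6,39.5,0,0,0]
    - [255,0.8,0.6,39.5,0,0,0]
    - [255,0.8,0.6,39.5,0,0,0]
    - [255,0.8,0.6,39.5,0,0,0]
  squeeze: 25

```text
time_s: 4.62
eef_pos: [601.8, 257.5, 90.6]
eef_rot: [-0.058, 0.998, 0.0, 0.0]
wrist_force: [-0.7, 0.7, 0.1]
grip_width: 0.49
grip_force: 0.0
```

Request:
apply_moves:
  increments:
    - [255,0,0,0,0,0,0]
    - [255,0,0,0,0,0,0]
    - [255,0,0,0,0,0,0]
    - [255,0,0,0,0,0,0]
    - [255,0,0,0,0,0,0]
    - [255,0,0,0,0,0,0]
    - [255,0,0,0,0,0,0]

```text
time_s: 5.2
eef_pos: [601.6, 257.4, 90.2]
eef_rot: [-0.058, 0.998, -0.0, -0.0]
wrist_force: [-0.5, -1.0, 0.9]
grip_width: 0.066
grip_force: 25.0
```

Request:
apply_moves:
  increments:
    - [255,0,0,-10,0,0,0]
    - [255,0,0,-40,0,0,0]
    - [255,0,0,-75,0,0,0]
    - [255,0,0,-110,0,0,0]
    - [255,0,0,-120,0,0,0]
    - [255,0,0,-120,0,0,0]

```text
time_s: 5.7
eef_pos: [603.7, 258.2, 214.7]
eef_rot: [-0.058, 0.998, 0.001, 0.003]
wrist_force: [-0.3, -0.7, -0.5]
grip_width: 0.067
grip_force: 25.0
```

Run:
```python
from h import *
go([516,-4,210],102)
```

```text
now [603.7 258.2 214.7] yaw_y 96.65 t 5.7 q7 1.23 shift [ 117.5 -250.3    3.3] turn [ 0.002  0.007 -0.093]
```

Request:
apply_moves:
  increments:
    - [255,8,-32,1,0,0,-0.01]
    - [255,16,-64,2,0,0,-0.02]
    - [255,24,-96,3,0,0,-0.04]
    - [255,33,-128,3,0,0,-0.05]
    - [255,42,-160,3,0,0,-0.07]
    - [255,50,-192,3,0,0,-0.08]
    - [255,58,-224,3,0,0,-0.09]
    - [255,68,-250,3,0,0,-0.09]
    - [255,68,-250,3,0,0,-0.09]
    - [255,68,-250,3,0,0,-0.09]

```text
time_s: 6.53
eef_pos: [561.8, -0.8, 206.0]
eef_rot: [-0.101, 0.995, -0.0, -0.001]
wrist_force: [-0.4, 0.4, 0.1]
grip_width: 0.063
grip_force: 25.0
```

```bash
cat > look2.py <<'E'
from h import *
p=bot.camera("wrist");save(p,"w2.png")
for n in ("slot","mouth","yellow_mark"):
    for r in bot.spot_point(p,n)[:2]: print(n,round(r["score"],2),w(p,r["at"]).round(1),px(p,w(p,r["at"])).round())
go([516,-4,210],102)
np.savez("w2",**{k:np.asarray(v) for k,v in p.items()})
E
python3 look2.py
```

```text
slot 0.63 [524.8  -0.9  39.9] [320. 144.]
mouth 0.64 [519.6  -1.1  66.2] [322. 140.]
yellow_mark 0.58 [561.  -32.8  65.9] [270. 185.]
now [563.    3.1 206.7] yaw_y 101.96 t 6.73 q7 1.71 shift [47.4  2.8 -3.3] turn [ 0.001 -0.001 -0.001]
```

View pics/w2.png

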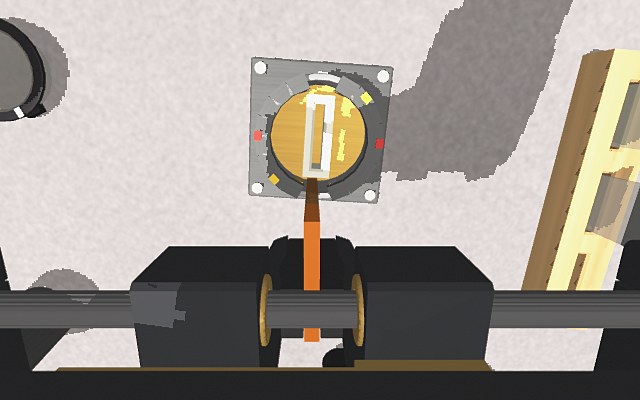

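The picture shows the canister at (318,140), its white slot block at (318,140), red marks at (257,135)/(380,143) and yellow marks at (273,179)/(366,98). The plate hangs straight down at x≈312. I'll refine the canister pose from the marks and the base screws.

```bash
cat > fit.py <<'E'
from h import *
p=dict(np.load("w2.npz")); c=p["color"]; hsv=cv2.cvtColor(c,cv2.COLOR_RGB2HSV).astype(int)
f=200/np.tan(np.radians(p["vertical_fov"])/2); T=p["cam_to_world"]
def onz(u,v,z):
    d=T[:3,:3]@np.array([(u-p["cx"])/f,(v-p["cy"])/f,1]); return T[:3,3]+d*(z-T[2,3])/d[2]
def cen(m,u,v,r=14):
    k=np.zeros(m.shape,bool);k[v-r:v+r,u-r:u+r]=1; y,x=np.nonzero(m&k); return x.mean()+0,y.mean(),len(x)
red=((hsv[...,0]<6)|(hsv[...,0]>174))&(hsv[...,1]>140)&(hsv[...,2]>90)
yel=(hsv[...,0]>18)&(hsv[...,0]<32)&(hsv[...,1]>140)&(hsv[...,2]>120)
wh=(hsv[...,1]<25)&(hsv[...,2]>215)
for n,m,(a,b),z in (("red",red,((257,135),(380,143)),66),("yel",yel,((273,179),(366,98)),66),("scr1",wh,((260,68),(370,195)),8),("scr2",wh,((383,76),(257,188)),8)):
    A=cen(m,*a,r=9);B=cen(m,*b,r=9);P,Q=onz(*A[:2],z),onz(*B[:2],z);d=Q-P
    print(n,A[2],B[2],((P+Q)/2).round(1),np.linalg.norm(d).round(1),np.degrees(np.arctan2(d[1],d[0])).round(2), np.round(A[:2]+B[:2],1))
# white block top by depth
d=p["depth"];roi=np.zeros(d.shape,bool);roi[85:185,270:368]=1
v,u=np.nonzero(roi&(d>0)); P=np.array([onz(a,b,0) for a,b in zip(u,v)])
X=cloud(p,roi&(d>0)); ok=(abs(X[:,2]-44)<3); print(ok.sum(),np.median(X[ok,2])); 
q=cv2.minAreaRect(X[ok,:2].astype(np.float32));print("block",q)
print("rim",np.median(X[abs(X[:,2]-66)<3,2]))
E
python3 fit.py
```

```text
red 72 71 [519.2  -3.8  66. ] 91.0 97.84 [257.5 135.  379.2 143.2]
yel 63 73 [519.3  -3.8  66. ] 91.0 142.93 [273.7 178.8 365.8  97.4]
scr1 115 97 [520.   -3.6   8. ] 152.0 52.71 [259.8  67.3 369.6 195.9]
scr2 112 105 [520.  -4.   8.] 152.4 -36.95 [382.7  75.8 256.  188.7]
1604 43.41815374989977
block ((519.394287109375, -5.603401184082031), (69.01615905761719, 29.835987091064453), 8.007737159729004)
rim 65.59190441409643
```

```bash
cat >> fit.py <<'E'
print("--plate in hand")
s_pos=np.array([563.,3.1,206.7]); 
org=(hsv[...,0]>5)&(hsv[...,0]<16)&(hsv[...,1]>150)
org[:176]=0; org[:, :290]=0; org[:,335:]=0
X=cloud(p,org); a=np.radians(101.96); y=np.array([np.cos(a),np.sin(a),0]);x=np.cross(y,[0,0,-1.])
# image-time TCP from the camera pose
off=np.array([65.07,.55,-123.62]); tcp=T[:3,3]-(x*off[0]+y*off[1]+np.array([0,0,-1.])*off[2]); print("tcp",tcp.round(1))
L=(X-tcp)@np.c_[x,y,[0,0,1]]
for lo in range(-90,10,10):
    k=(L[:,2]>lo)&(L[:,2]<=lo+10)
    if k.sum()>5: print(lo,k.sum(),"x",L[k,0].min().round(1),L[k,0].max().round(1),"y",L[k,1].min().round(1),L[k,1].max().round(1),np.median(L[k,1]).round(1))
for v in range(180,340,20):
    c_=np.nonzero(org[v])[0]; print(v,c_.min(),c_.max(),len(c_))
E
python3 fit.py | sed -n '/--/,$p'
```

```text
--plate in hand
tcp [ 5.623e+02 -5.000e-01  2.061e+02]
-80 29 x 24.8 25.4 y -2.2 3.0 0.1
-70 37 x 24.8 25.3 y -2.1 2.9 0.1
-60 42 x 24.9 25.5 y -2.0 3.3 0.7
-50 47 x 25.0 25.6 y -2.4 3.2 0.6
-40 34 x 25.1 25.6 y -2.2 3.0 -0.8
-30 40 x 9.2 25.7 y -3.5 2.9 -0.0
-20 94 x 8.8 25.7 y -3.4 3.0 0.2
-10 123 x -4.8 25.9 y -3.2 3.0 -0.2
0 1328 x -25.1 25.7 y -2.9 3.1 0.2
180 307 316 10
200 306 317 4
220 304 318 15
240 303 319 17
260 304 319 16
280 304 319 16Traceback (most recent call last):
  File "fit.py", line 32, in <module>
    c_=np.nonzero(org[v])[0]; print(v,c_.min(),c_.max(),len(c_))
                                      ~~~~~~^^
    return umr_minimum(a, axis, None, out, keepdims, initial, where)
ValueError: zero-size array to reduction operation minimum which has no identity
```

Run:
```python
from h import *
go([519.2,-4.1,160],97.85)
```

```text
now [563.    3.1 206.7] yaw_y 101.96 t 6.73 q7 1.71 shift [44.3  2.  46.7] turn [ 0.001 -0.001  0.072]
```

Request:
apply_moves:
  increments:
    - [255,15,1,0,0,0,0.03]
    - [255,30,2,10,0,0,0.072]
    - [255,44,2,25,0,0,0.072]
    - [255,44,2,40,0,0,0.072]
    - [255,44,2,46,0,0,0.072]
    - [255,44,2,46,0,0,0.072]
    - [255,44,2,46,0,0,0.072]
    - [255,44,2,46,0,0,0.072]
    - [255,44,2,46,0,0,0.072]

```text
time_s: 7.48
eef_pos: [520.5, -5.5, 162.0]
eef_rot: [-0.067, 0.998, 0.0, 0.001]
wrist_force: [0.4, 0.8, 0.4]
grip_width: 0.063
grip_force: 25.0
```

Run:
```python
from h import *
go([519.2,-4.1,134],97.85); print(bot.state()["wrist_force"],bot.state()["wrist_torque"])
```

```text
now [520.5  -5.5 162. ] yaw_y 97.72 t 7.48 q7 1.66 shift [ 1.1  1.6 28. ] turn [-0.     0.002 -0.002]
[0.44090397 0.77105338 0.38286655] [-0.01856489 -0.00756696 -0.01410786]
```

Request:
apply_moves:
  increments:
    - [255,1.1,1.6,10,0,0,0]
    - [255,1.1,1.6,20,0,0,0]
    - [255,1.1,1.6,28,0,0,0]
    - [255,1.1,1.6,28,0,0,0]
    - [255,1.1,1.6,28,0,0,0]
    - [255,1.1,1.6,28,0,0,0]
    - [255,1.1,1.6,28,0,0,0]

```text
time_s: 8.07
eef_pos: [518.6, -4.4, 133.4]
eef_rot: [-0.067, 0.998, -0.0, 0.0]
wrist_force: [0.2, -0.8, -0.4]
grip_width: 0.066
grip_force: 25.0
```

Run:
```python
from h import *
go([519.2,-4.1,118],97.85); print(bot.state()["wrist_force"],bot.state()["wrist_torque"])
p=bot.camera("wrist"); c=p["color"][60:360,170:470,::-1]; cv2.imwrite("pics/w3.png",cv2.resize(c,None,fx=2,fy=2,interpolation=cv2.INTER_CUBIC))
```

```text
now [518.6  -4.4 133.4] yaw_y 97.69 t 8.07 q7 1.66 shift [-0.7  0.3 15.4] turn [-0.     0.    -0.003]
[ 0.24052907 -0.79362478 -0.41920866] [ 0.0624873  -0.06242968 -0.03023863]
```

View pics/w3.png

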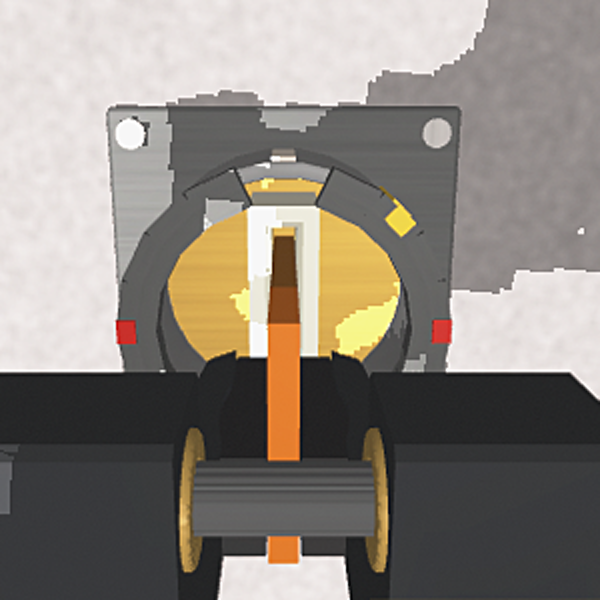

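The plate's lower edge, at (285,235) in the crop, sits centred over the slot, so I'm lowering it with force checks.

Request:
apply_moves:
  increments:
    - [255,-0.6,0.2,4,0,0,-0.003]
    - [255,-0.6,0.2,7,0,0,-0.003]
    - [255,-0.6,0.2,10,0,0,-0.003]
    - [255,-0.6,0.2,13,0,0,-0.003]
    - [255,-0.6,0.2,16,0,0,-0.003]
    - [255,-0.6,0.2,16,0,0,-0.003]

```text
time_s: 8.62
eef_pos: [518.4, -4.1, 116.5]
eef_rot: [-0.069, 0.998, -0.0, -0.001]
wrist_force: [-0.1, 0.1, -0.8]
grip_width: 0.064
grip_force: 25.0
```

Request:
apply_moves:
  increments:
    - [255,0,0,5,0,0,0]
    - [255,0,0,10,0,0,0]
    - [255,0,0,15,0,0,0]
    - [255,0,0,19,0,0,0]
    - [255,0,0,22,0,0,0]
    - [255,0,0,24,0,0,0]
    - [255,0,0,24.5,0,0,0]
    - [255,0,0,24.5,0,0,0]

```text
time_s: 9.28
eef_pos: [518.8, -4.1, 92.6]
eef_rot: [-0.069, 0.998, -0.0, -0.0]
wrist_force: [0.0, -0.4, -1.0]
grip_width: 0.064
grip_force: 25.0
```

Request:
apply_moves:
  increments:
    - [255,0,0,1,0,0,0]
    - [255,0,0,2,0,0,0]
    - [255,0,0,2,0,0,0]
    - [255,0,0,2,0,0,0]

```text
time_s: 9.62
eef_pos: [519.7, -4.0, 92.0]
eef_rot: [-0.069, 0.998, 0.0, 0.001]
wrist_force: [-2.4, -0.4, 10.8]
grip_width: 0.067
grip_force: 25.0
```

Request:
apply_moves:
  increments:
    - [200,0,0,-1,0,0,0]
    - [150,0,0,-1,0,0,0]
    - [150,0,0,-1,0,0,0]
    - [150,0,0,-1,0,0,0]
    - [150,0,0,-1,0,0,0]
    - [0,0,0,-10,0,0,0]
    - [0,0,0,-40,0,0,0]
    - [0,0,0,-80,0,0,0]
    - [0,0,0,-120,0,0,0]
    - [0,0,0,-130,0,0,0]

```text
time_s: 10.45
eef_pos: [521.8, -4.2, 226.9]
eef_rot: [-0.068, 0.998, 0.0, 0.004]
wrist_force: [1.2, 0.3, 0.2]
grip_width: 0.768
grip_force: 0.0
```

Run:
```python
from h import *
go([519,-280,230],97.85); print(bot.state()["wrist_force"],bot.state()["grip_width"],bot.state()["q"].round(2))
```

```text
now [521.8  -4.2 226.9] yaw_y 97.84 t 10.45 q7 1.65 shift [  40.3 -272.9   -3.3] turn [-0.001  0.009 -0.   ]
[1.23402457 0.32935564 0.23360209] 0.7675269188345611 [-0.12  0.36  0.05  1.92 -0.02  0.86  1.65]
```

Run:
```python
from h import *
p=bot.camera("scene")
hsv=cv2.cvtColor(p["color"],cv2.COLOR_RGB2HSV).astype(int)
red=((hsv[...,0]<6)|(hsv[...,0]>174))&(hsv[...,1]>140)&(hsv[...,2]>90)
X=cloud(p,red); k=(np.linalg.norm(X[:,:2]-[520,-280],axis=1)<60); X=X[k]; print(len(X),X.min(0),X.max(0))
t=X[X[:,2]>87]; print(len(t),cv2.minAreaRect(t[:,:2].astype(np.float32)))
```

```text
233 [ 494.95331195 -303.06141889   61.76319501] [ 547.76039338 -259.22429091   95.00329314]
123 ((521.5178833007812, -281.3399963378906), (53.805728912353516, 17.66763687133789), 38.43598556518555)
```

Request:
apply_moves:
  increments:
    - [0,4,-28,0,0,0,0.12]
    - [0,8,-56,0,0,0,0.24]
    - [0,12,-84,0,0,0,0.36]
    - [0,16,-112,0,0,0,0.48]
    - [0,20,-140,0,0,0,0.6]
    - [0,24,-168,0,0,0,0.72]
    - [0,28,-196,0,0,0,0.84]
    - [0,32,-224,0,0,0,0.96]
    - [0,36,-252,0,0,0,1.08]
    - [0,39,-274,0,0,0,1.2]

```text
time_s: 11.33
eef_pos: [516.8, -283.2, 220.3]
eef_rot: [0.51, 0.86, -0.0, -0.0]
wrist_force: [0.1, -1.2, 0.6]
grip_width: 1.002
grip_force: 0.0
```

Request:
apply_moves:
  increments:
    - [0,0,0,0,0,0,0.12]
    - [0,0,0,0,0,0,0.24]
    - [0,0,0,0,0,0,0.36]
    - [0,0,0,0,0,0,0.48]
    - [0,0,0,0,0,0,0.6]
    - [0,0,0,0,0,0,0.72]
    - [0,0,0,0,0,0,0.84]
    - [0,0,0,0,0,0,0.96]
    - [0,0,0,0,0,0,1.08]
    - [0,0,0,0,0,0,1.2]

```text
time_s: 12.17
eef_pos: [517.3, -280.5, 220.1]
eef_rot: [0.906, 0.423, -0.0, -0.0]
wrist_force: [-1.2, -0.9, -1.0]
grip_width: 0.995
grip_force: 0.0
```

Run:
```python
from h import *
go([521,-281,230],-51.6)
```

```text
now [ 517.3 -280.5  220.1] yaw_y -39.99 t 12.17 q7 0.09 shift [ 2.   3.1 -9.9] turn [-0.001  0.     0.203]
```

Request:
apply_moves:
  increments:
    - [0,2,3,-5,0,0,0.1]
    - [0,2,3,-10,0,0,0.203]
    - [0,2,3,-10,0,0,0.203]
    - [0,2,3,-10,0,0,0.203]
    - [0,2,3,-10,0,0,0.203]

```text
time_s: 12.58
eef_pos: [520.9, -281.0, 230.2]
eef_rot: [0.943, 0.333, -0.0, -0.0]
wrist_force: [0.2, 0.5, 0.1]
grip_width: 0.998
grip_force: 0.0
```

Run:
```python
from h import *
p=bot.camera("wrist");save(p,"w4.png")
hsv=cv2.cvtColor(p["color"],cv2.COLOR_RGB2HSV).astype(int)
red=((hsv[...,0]<6)|(hsv[...,0]>174))&(hsv[...,1]>140)&(hsv[...,2]>60)
X=cloud(p,red); k=(np.linalg.norm(X[:,:2]-[520,-280],axis=1)<60); X=X[k]; print(len(X),X.min(0),X.max(0))
t=X[X[:,2]>86]; print(len(t),cv2.minAreaRect(t[:,:2].astype(np.float32)),np.median(t[:,2]))
go([521,-281,140],-51.6)
```

```text
1414 [ 495.74017129 -301.33793178   64.93461282] [ 547.91708478 -257.75953808   91.51235121]
1355 ((521.7637329101562, -279.782470703125), (55.504188537597656, 15.291177749633789), 36.727054595947266) 89.53988408679135
now [ 520.9 -281.   230.2] yaw_y -51.14 t 12.63 q7 -0.08 shift [ 0.1  0.1 90.2] turn [-0.001  0.     0.008]
```

View pics/w4.png

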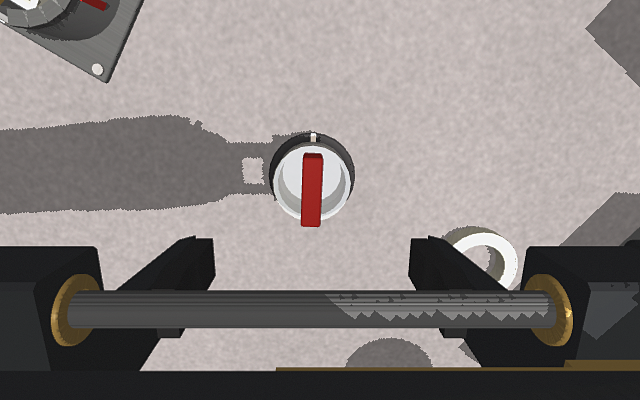

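The lid's red bar is at (312,190), centred between the fingers, with its white pointer at (313,137). The fit is (521.8, -279.8), x at 36.7°.

Request:
apply_moves:
  increments:
    - [0,1.4,-0.4,30,0,0,0.037]
    - [0,1.4,-0.4,65,0,0,0.037]
    - [0,1.4,-0.4,100,0,0,0.037]
    - [50,1.4,-0.4,125,0,0,0.037]
    - [80,1.4,-0.4,140,0,0,0.037]
    - [110,1.4,-0.4,146,0,0,0.037]
    - [130,1.4,-0.4,146,0,0,0.037]
    - [150,1.4,-0.4,146,0,0,0.037]
    - [150,1.4,-0.4,146,0,0,0.037]

```text
time_s: 13.38
eef_pos: [523.2, -280.8, 86.4]
eef_rot: [0.949, 0.314, 0.001, 0.001]
wrist_force: [-0.1, -0.1, 0.0]
grip_width: 0.57
grip_force: 0.0
```

Run:
```python
from h import *
go([521.8,-279.8,84],-53.27)
```

```text
now [ 523.2 -280.8   86.4] yaw_y -53.39 t 13.38 q7 0.0 shift [-0.5 -1.6  2.4] turn [ 0.002 -0.001 -0.002]
```

Request:
apply_moves:
  increments:
    - [150,-0.3,-1,1,0,0,0]
    - [150,-0.3,-1,1,0,0,0]
    - [255,-0.3,-1,1,0,0,0]
    - [255,-0.3,-1,1,0,0,0]
    - [255,-0.3,-1,1,0,0,0]
    - [255,-0.3,-1,1,0,0,0]
    - [255,-0.3,-1,1,0,0,0]
    - [255,-0.3,-1,1,0,0,0]
    - [255,-0.3,-1,1,0,0,0]
    - [255,-0.3,-1,1,0,0,0]
  squeeze: 45

```text
time_s: 14.22
eef_pos: [521.4, -279.5, 83.8]
eef_rot: [0.949, 0.314, 0.0, 0.0]
wrist_force: [0.0, -1.1, 0.6]
grip_width: 0.176
grip_force: 45.0
```

Run:
```python
from h import *
go([519.3,-3.8,240],-82.15);print(bot.state()["grip_force"],bot.state()["grip_width"])
```

```text
now [ 521.4 -279.5   83.8] yaw_y -53.4 t 14.22 q7 0.0 shift [ 162.7 -222.6 -156.3] turn [ 0.    -0.     0.502]
44.95801415294409 0.17589335383665172
```

Request:
apply_moves:
  increments:
    - [255,0,0,-15,0,0,0]
    - [255,0,0,-45,0,0,0]
    - [255,0,0,-80,0,0,0]
    - [255,10,-13,-115,0,0,0.06]
    - [255,25,-34,-135,0,0,0.12]
    - [255,45,-61,-140,0,0,0.2]
    - [255,68,-92,-140,0,0,0.28]
    - [255,88,-120,-140,0,0,0.36]
    - [255,108,-147,-140,0,0,0.44]
    - [255,120,-164,-140,0,0,0.5]

```text
time_s: 15.05
eef_pos: [519.5, -72.0, 224.2]
eef_rot: [0.998, 0.069, -0.0, -0.001]
wrist_force: [0.1, -0.1, -2.2]
grip_width: 0.178
grip_force: 45.0
```

Run:
```python
from h import *
go([519.0,-3.9,190],-82.15);print(bot.state()["grip_force"],bot.state()["grip_width"])
p=bot.camera("wrist");save(p,"w5.png")
```

```text
now [519.5 -72.  224.2] yaw_y -82.09 t 15.05 q7 -0.89 shift [  8.9 -67.5  34.3] turn [-0.003  0.     0.001]
44.957377784885466 0.17780519477095946
```

View pics/w5.png

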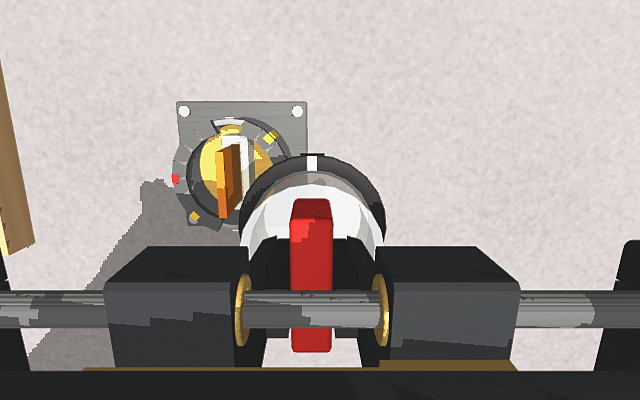

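The plate stands home in the canister at (232,180), and the lid hangs straight in the grip with its pointer at (312,162). Moving over the canister.

Request:
apply_moves:
  increments:
    - [255,4,-30,0,0,0,0]
    - [255,9,-60,10,0,0,0]
    - [255,9,-67.5,25,0,0,0]
    - [255,9,-67.5,32,0,0,0]
    - [255,9,-67.5,32,0,0,0]
    - [255,9,-67.5,32,0,0,0]
    - [255,9,-67.5,32,0,0,0]
    - [255,9,-67.5,32,0,0,0]

```text
time_s: 15.77
eef_pos: [519.8, -9.6, 192.6]
eef_rot: [0.998, 0.068, 0.001, 0.0]
wrist_force: [0.0, 0.7, -0.0]
grip_width: 0.171
grip_force: 45.0
```

Run:
```python
from h import *
go([519.0,-3.9,156],-82.15)
```

```text
now [519.8  -9.6 192.6] yaw_y -82.17 t 15.77 q7 -0.97 shift [-0.1 -5.8 36.6] turn [ 0.    -0.001 -0.   ]
```

Request:
apply_moves:
  increments:
    - [255,0,-3,0,0,0,0]
    - [255,0,-3,0,0,0,0]
    - [255,0,-3,0,0,0,0]
    - [255,0,-3,0,0,0,0]

```text
time_s: 16.1
eef_pos: [519.1, -5.2, 191.9]
eef_rot: [0.998, 0.069, 0.0, -0.0]
wrist_force: [-0.3, 0.0, -1.4]
grip_width: 0.177
grip_force: 45.0
```

Run:
```python
from h import *
go([519.0,-3.9,156],-82.15)
```

```text
now [519.1  -5.2 191.9] yaw_y -82.04 t 16.1 q7 -0.98 shift [ 0.1 -1.3 35.9] turn [-0.    -0.     0.002]
```

Request:
apply_moves:
  increments:
    - [255,0.1,-1.3,10,0,0,0.002]
    - [255,0.1,-1.3,20,0,0,0.002]
    - [255,0.1,-1.3,30,0,0,0.002]
    - [255,0.1,-1.3,35,0,0,0.002]
    - [255,0.1,-1.3,35,0,0,0.002]
    - [255,0.1,-1.3,35,0,0,0.002]

```text
time_s: 16.6
eef_pos: [518.6, -4.1, 156.2]
eef_rot: [0.998, 0.068, -0.001, 0.0]
wrist_force: [0.2, -0.6, -0.8]
grip_width: 0.178
grip_force: 45.0
```

Run:
```python
from h import *
go([519.0,-3.9,132],-82.15)
p=bot.camera("wrist"); c=p["color"][60:360,170:470,::-1]; cv2.imwrite("pics/w6.png",cv2.resize(c,None,fx=2,fy=2,interpolation=cv2.INTER_CUBIC))
```

```text
now [518.6  -4.1 156.2] yaw_y -82.18 t 16.6 q7 -0.94 shift [ 0.4 -0.2 24.2] turn [ 0.     0.001 -0.001]
```

View pics/w6.png

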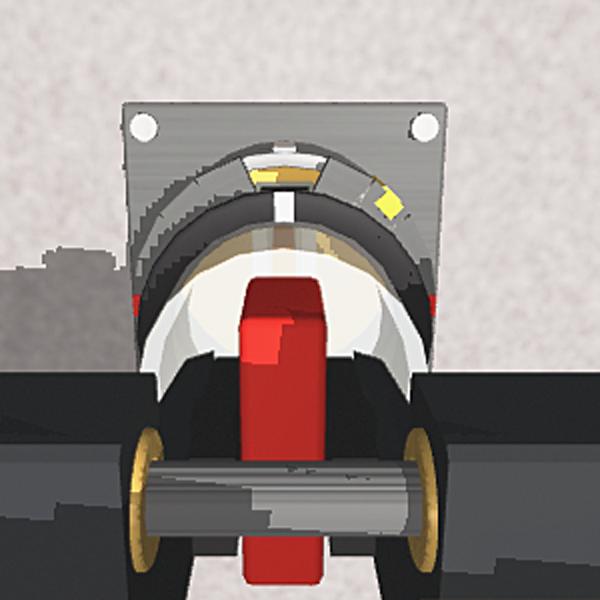

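The lid pointer at (285,205) lines up with the entry gap at (285,165) and the white stripe at (285,147). Lowering it in.

Request:
apply_moves:
  increments:
    - [255,0.3,0,5,0,0,0]
    - [255,0.3,0,10,0,0,0]
    - [255,0.3,0,14,0,0,0]
    - [255,0.3,0,18,0,0,0]
    - [255,0.3,0,21,0,0,0]
    - [255,0.3,0,23,0,0,0]
    - [255,0.3,0,24,0,0,0]
    - [255,0.3,0,24,0,0,0]

```text
time_s: 17.32
eef_pos: [519.2, -3.9, 132.5]
eef_rot: [0.998, 0.068, -0.0, 0.0]
wrist_force: [-0.0, 1.0, -0.9]
grip_width: 0.179
grip_force: 45.0
```

Request:
apply_moves:
  increments:
    - [255,0,0,1,0,0,0]
    - [255,0,0,2,0,0,0]
    - [255,0,0,2,0,0,0]
    - [255,0,0,2,0,0,0]

```text
time_s: 17.65
eef_pos: [519.5, -4.2, 131.6]
eef_rot: [0.998, 0.068, 0.0, -0.0]
wrist_force: [-3.4, -0.3, 9.3]
grip_width: 0.178
grip_force: 45.0
```

Request:
apply_moves:
  increments:
    - [255,0,0,-0.8,0,0,0.06]
    - [255,0,0,-0.8,0,0,0.14]
    - [255,0,0,-0.8,0,0,0.22]
    - [255,0,0,-0.8,0,0,0.3]
    - [255,0,0,-0.8,0,0,0.38]
    - [255,0,0,-0.8,0,0,0.46]
    - [255,0,0,-0.8,0,0,0.54]
    - [255,0,0,-0.8,0,0,0.6]
    - [255,0,0,-0.8,0,0,0.65]
    - [255,0,0,-0.8,0,0,0.68]

```text
time_s: 18.48
eef_pos: [519.6, -4.1, 131.9]
eef_rot: [0.963, -0.269, 0.0, 0.0]
wrist_force: [-0.2, -0.7, 0.7]
grip_width: 0.178
grip_force: 45.0
```

Run:
```python
from h import *
go([519.3,-3.9,131.8],-127.15);s=bot.state();print(s["wrist_force"],s["wrist_torque"],s["q"].round(2))
```

```text
now [519.6  -4.1 131.9] yaw_y -121.23 t 18.48 q7 -1.45 shift [-0.4 -0.   0.1] turn [ 0.    -0.001  0.103]
[-0.16934455 -0.69076437  0.71755929] [-0.1611052   0.15227308  0.15668401] [-0.77  0.73  0.96  2.01 -0.82  0.84 -1.45]
```

Request:
apply_moves:
  increments:
    - [255,0,0,0.4,0,0,0.05]
    - [255,0,0,0.4,0,0,0.09]
    - [255,0,0,0.4,0,0,0.1]
    - [255,0,0,0.4,0,0,0.1]
    - [255,0,0,0.4,0,0,0.1]
    - [255,0,0,0.4,0,0,0.1]
    - [255,0,0,0.4,0,0,0.1]

```text
time_s: 19.07
eef_pos: [519.4, -4.2, 131.7]
eef_rot: [0.949, -0.316, 0.0, -0.0]
wrist_force: [-2.2, -1.4, 6.2]
grip_width: 0.181
grip_force: 45.0
```

Run:
```python
from h import *
go([519.3,-3.9,131.8],-127.15);s=bot.state();print(s["wrist_force"],s["wrist_torque"])
p=bot.camera("wrist"); c=p["color"][60:360,170:470,::-1]; cv2.imwrite("pics/w7.png",cv2.resize(c,None,fx=2,fy=2,interpolation=cv2.INTER_CUBIC))
```

```text
now [519.4  -4.2 131.7] yaw_y -126.83 t 19.07 q7 -1.53 shift [-0.3 -0.2 -0.1] turn [-0.    -0.     0.006]
[-2.2361287  -1.42147246  6.19226697] [-0.06027435  0.44451885  0.20810055]
```

View pics/w7.png

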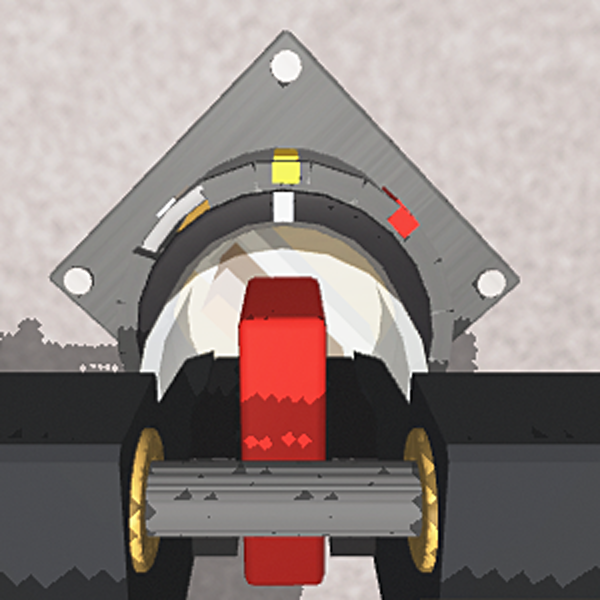

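The lid pointer at (284,207) points at the yellow mark at (286,168), the flange is on the rim and the lid is gripped at 45 N. Handing in.

```bash
python3 -c "
from bench import bot
print(bot.close_job())"
```

```text
the job is handed in; nothing more can be done
None
```

The amber plate is fully down in the canister slot, and the lid is seated, turned about 45° to the yellow marks and held there at 45 N without reaching the click; I handed the job in at about 19 s, and its verdict was not reported back.

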